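Dock a circuit board in the test jig and start the test

TASK

The circuit board in its dark grey carrier is lying loose on the test jig: without picking it up, push it with the fingertips flat against the steel guide fence and along the fence until its gold edge is fully home in the blue connector. Only once it is home, press the green start button all the way down and let it go. Leave the cleaner spray can, the solder reel and the side cutters where they are.

Things in the scene. Friction and masses are not known exactly. Their poses are not given: they have to be found in the camera images.
- jig: Board test jig, fixed to the bench: aluminium deck 340 x 300 mm, 10 mm thick (x -165 to 175, y -155 to 145 mm). Origin on the bench below the deck; x towards the connector, y to the left, z up. Blue connector: front face at x = 105, y from -27.5 to 67.5, 20 mm high above the deck; behind it a cream box 32 mm high above the deck. Place and yaw differ each run.
- fence (a point): Point on the guiding face of the dark steel fence, half-way along it at its foot: x = -17.5, y = 67.5, z = 10 mm of the jig; axes as the jig. The face is straight along x (jig x from -140 to 105 mm) and looks to -y; the fence is 14 mm thick and 16 mm high above the deck. It ends at the connector's face.
- socket (a point): Centre of the mouth of the blue connector's slot, in its front face, at x = 105, y = 20, z = 18.25 mm of the jig; axes as the jig. The slot is 65 mm wide with rounded lead-ins (4 mm radius) at its ends, 7.5 mm high and 14 mm deep; the board's edge goes straight in along +x.
- carrier: Loose dark grey tray 120 (x) x 95 (y) mm with a 12 mm high rim, holding a green circuit board (chips up to 13 mm), 0.22 to 0.42 kg, too wide to grasp. Origin: centre of its underside, on the deck; x towards the gold edge, z up. Slides easily (0.5 to 1.5 N; friction about 0.25). Home and against the fence, its origin is at x = 45, y = 20 mm of the jig, axes parallel.
- board_edge (a point): Middle of the tip of the board's gold edge, a tongue 60 mm wide, 2.5 mm thick, standing 10 mm out of the carrier's +x side, 8.25 mm above its underside; 70 mm ahead of the carrier's origin. Fully home it is at x = +10, y = 0 mm in the axes of the socket, the carrier's front side touching the connector's face.
- pod: Yellow start box, 72 x 72 x 38 mm high, fixed to the bench to the right of the jig; origin at the centre of its underside, z up.
- start (a joint): Travel of the green start button in m: 0 up, 0.006 fully down. A spring pushes it back up; fully down takes 5 N.
- start_top (a point): Centre of the top of the green push button (30 mm diameter) on the start box; it is pressed straight down.
- cleaner: Blue spray can of cleaner with a white band and cap, 45 mm diameter, 141 mm high, standing on the bench left of the jig; origin at the centre of its underside. Leave it alone.
- solder: Reel of solder, 54 mm diameter, 46 mm high, standing on the bench left of the jig; origin at the centre of its underside. Leave it alone.
- cutters: Side cutters with orange handles lying flat on the bench right of the jig beyond the start box, about 120 mm long, 60 mm wide, 12 mm high; x towards the jaws, origin near the pivot on the underside. Leave them alone.
Mind the look-alikes: they are no part of the job. Of the things that look like the pod, take the one that is nearest to the robot's base at the start.

How it is judged (in metres and radians):
On the way, in this order (a step that is already met when the one before it is completed fails the run):
1. the carrier is flat against the fence and the board's edge is fully home in the connector (x of board_edge in the frame of socket above 0.0075 m and y of board_edge in the frame of socket between -0.0035 and 0.0035 m and angle between the x axis of carrier and the x axis of jig, either way round below 0.035 rad and angle between carrier's own z axis and vertical below 0.04 rad), for 0.2 s.
2. the start button is pressed down with the board home (all of step 1 and value of joint start above 0.0045 m), for 0.05 s.
At the end, for the whole second after the job is handed in: The board's edge is within 2.5 mm of full depth in the connector, centred within 3.5 mm (carrier against the fence), square within 2 degrees and at rest; the start button has been pressed 4.5 mm or more and is up again; can, reel and cutters are within 20 mm of where they were (all of step 1 and value of joint start below 0.0015 m and linear speed of carrier below 0.01 m/s and distance of each of cleaner, solder, cutters from where it was at the start of the episode below 0.02 m); the robot touches nothing.
It fails at once if the carrier is lifted or tipped instead of pushed (8 mm off the deck, or 10 degrees) (z of carrier in the frame of jig above 0.018 m or angle between carrier's own z axis and vertical above 0.17 rad).
It fails at once if the start button is pressed before the board is home (value of joint start above 0.003 m and x of board_edge in the frame of socket below 0.006 m).
It fails at once if the can, reel or cutters are pushed away, tipped or picked up (distance of any of cleaner, solder, cutters from where it was at the start of the episode above 0.02 m or angle between any of cleaner, solder, cutters's own z axis and vertical above 0.3 rad).
It also fails if it takes over 54 s, if anything falls off the work surface, if the arm or the gripper's body presses on something with over 40 N, if the wrist force passes 120 N, or if a joint passes its speed limit or range.

ROBOT

A 6-joint arm with a two-finger parallel gripper is mounted at the origin on the work surface. World frame = base frame: x ahead of the robot, y to its left, z up, the work surface at z = 0. Lengths are in mm, angles in rad, forces in N, time in s.
With the tool pointing down it reaches from about 375 to 925 mm from the base axis. Payload 5.7 kg.
Tool frame: the origin (TCP) lies at the very end of the fingers, on their centre line; the grasp point (between the pads) lies 19 mm behind it; z points along the fingers, y is the line along which they close (so a half turn about z gives the same grasp; the last joint's range is limited). The gripper opens to 85 mm and grips with 20 to 120 N. Pads are 22 mm wide; open, the fingers measure 114 mm over their backs; the gripper's body (76 mm by 85 mm) begins 54 mm behind the grasp point. The pads swing forward as they close: fully open they stand 13 mm farther back than shut.
Start: joints at [-1.387, 0.359, 1.51, -0, 1.272, -0.115], TCP at [176.608, -573.383, 197.667] pointing down, gripper open.
Joint ranges: [-2.97, 2.97], [-1.01, 2.36], [0.21, 2.38], [-0.96, 4.11], [0.2, 2.71], [-2.98, 2.98]. Speed limits (rad/s): [2.39, 2.39, 3.14, 3.14, 3.14, 3.14].

INTERFACE

Orientations are given as a unit quaternion [w, x, y, z].
In Python, from rig import bot, cams gives the robot as it stands. Calls block until the motion is done:
- bot.move_pose(position, orientation): joint-space move of the TCP to a pose.
- bot.move_linear(position, attitude=None, feed=150, f_stop=None): straight line of the TCP; attitude=None keeps the orientation; feed is the mean speed in mm/s. With f_stop (N) it stops when the force on the tool has changed by that much, and returns True; else False.
- bot.movej(angles): joint-space move.
- bot.move_gripper(opening, f_grip=None): finger opening in mm; f_grip is the grip in N (None keeps the last); returns when the fingers have stopped.
- bot.sleep(seconds).
- bot.ik(position, orientation): joint angles nearest the present ones, or None.
- bot.get_state(): the state.
- cams.read_camera(name): name is "scene" or "side" or "wrist"; returns the picture (480x640x3 uint8, blue, green, red); there is no depth.
- cams.camera_info(name): a dict with "mtx" (3x3 intrinsics, pixels), "distortion" ([k1, k2, p1, p2, k3] as OpenCV has them; the pictures are not rectified), "extrinsics" (4x4, takes a point from camera to world coordinates). Camera axes: x right, y up, looking along -z (the intrinsics and any distortion apply to the point x, -y, -z); pixel columns grow to the right and rows downward; lengths in mm; the calibration is good to about 2 mm. A picture is of the moment at which its call begins: read the wrist's pose just before it. camera_info takes no time and is no camera call; for the wrist camera it gives the pose at the moment of the call.
A pose or a line that the arm cannot do raises bot.IKError and nothing moves.
- bot.finish_job(): hands the job in; it is judged then, once.
The state is a dict: "clock": time; "q": joint angles; "qvel": joint speeds; "tau": joint torques, N m; "tool_pos": TCP position; "tool_rot": TCP orientation; "force": force on the tool from outside, world axes, zero at the start; "wrist_torque": the same for the moment, N m; "gripper_width": finger opening in mm; "finger_force": force on a finger pad.
Only numpy, scipy, OpenCV 4.12 (cv2) and the standard library are available. Lean on these libraries where they do the work, as an engineer would, in place of code of your own. Each camera call takes 0.05 s, during which the arm holds its last target. There are 200 camera calls.

## Working session

There is one attempt and no reset: what is moved stays moved. The work goes in short steps, each a Python script; the robot and the scene stay as the last script left them, time stands still between calls to the robot, and variables do not carry over. Pictures are saved under pics/ and viewed, at most 10 in all, crops included, and the job is handed in when it is done.

```bash
mkdir -p pics; python3 - <<'E'
from rig import bot,cams
import cv2,numpy as np
for n in("scene","side"):
    im=cams.read_camera(n); cv2.imwrite(f"pics/{n}0.png",im)
    i=cams.camera_info(n); print(n,np.round(i["mtx"],1).tolist(),np.round(i["distortion"],4),np.round(i["extrinsics"],3).tolist())
print(bot.get_state())
E
```

```text
scene [[620.9, 0.0, 314.9], [0.0, 620.9, 236.4], [0.0, 0.0, 1.0]] [0.0169 0.     0.     0.     0.    ] [[0.576, -0.697, 0.427, 1273.624], [0.818, 0.485, -0.31, -514.834], [0.009, 0.528, 0.849, 1258.253], [0.0, 0.0, 0.0, 1.0]]
side [[549.1, 0.0, 318.7], [0.0, 549.1, 233.1], [0.0, 0.0, 1.0]] [0.0007 0.     0.     0.     0.    ] [[-0.997, 0.057, -0.056, 618.176], [-0.08, -0.749, 0.658, 646.235], [-0.004, 0.66, 0.751, 913.101], [0.0, 0.0, 0.0, 1.0]]
{'clock': 0.1, 'q': array([-1.38710928e+00,  3.59456166e-01,  1.51138353e+00, -9.10185120e-06,
        1.27249303e+00, -1.15121140e-01]), 'qvel': array([-0.00039555, -0.00144718, -0.00252364, -0.00043412,  0.00011262,
        0.00028038]), 'tau': array([ 3.63914514e-04, -5.28651023e+01, -2.79351836e+01, -8.00985458e-05,
        5.09602251e-03,  1.27582553e-05]), 'tool_pos': array([ 176.47663887, -572.72354692,  196.90131231]), 'tool_rot': array([-8.69375637e-04,  9.88859380e-01,  1.48850161e-01, -3.41677789e-05]), 'force': array([0.13174625, 0.19723016, 0.33020545]), 'wrist_torque': array([-0.02135877, -0.00702216, -0.02018823]), 'finger_force': 0.0, 'gripper_width': 85.56583828820034}
```

View pics/scene0.png

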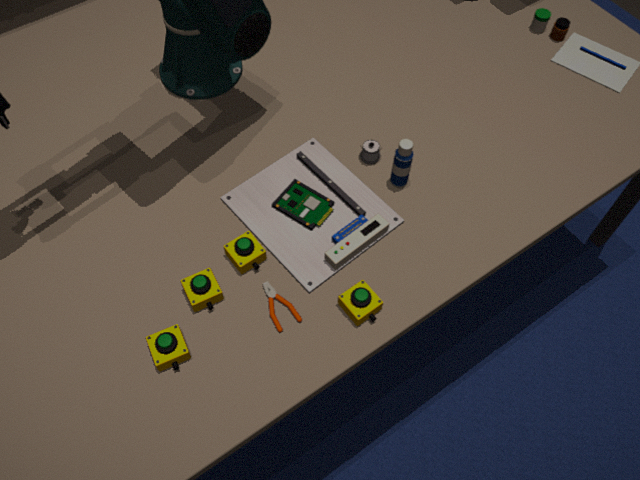

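View pics/side0.png

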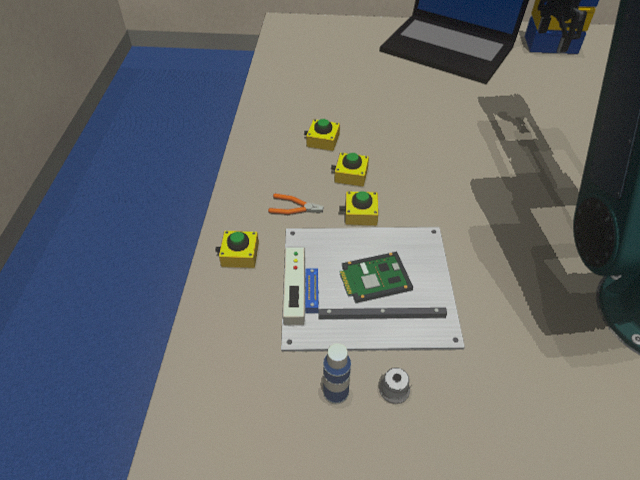

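The four yellow boxes in scene at about (245,250), (202,288), (168,345) and (360,300) all look alike. The wanted one is the nearest to the base, probably (245,250), which is side (361,205). I'll compute the distances to check.

```bash
cat > h.py <<'E'
from rig import bot,cams
import cv2,numpy as np
def ray(info,px):
    p=cv2.undistortPoints(np.float64(px).reshape(-1,1,2),info["mtx"],np.float64(info["distortion"]))[:,0]
    T=np.array(info["extrinsics"]); d=np.c_[p[:,0],-p[:,1],-np.ones(len(p))]@T[:3,:3].T
    return T[:3,3],d
def onplane(info,px,z):
    o,d=ray(info,px); return (o+d*((z-o[2])/d[:,2])[:,None])[:,:2]
def proj(info,P):
    T=np.linalg.inv(np.array(info["extrinsics"])); c=np.atleast_2d(P)@T[:3,:3].T+T[:3,3]
    return cv2.projectPoints(c*[1,-1,-1],np.zeros(3),np.zeros(3),np.float64(info["mtx"]),np.float64(info["distortion"]))[0][:,0]
def blobs(m,amin):
    cs=cv2.findContours(m.astype(np.uint8),cv2.RETR_EXTERNAL,cv2.CHAIN_APPROX_NONE)[0]
    return sorted([c for c in cs if cv2.contourArea(c)>amin],key=cv2.contourArea,reverse=True)
def J2W(j,p): # j=(x,y,yaw)
    c,s=np.cos(j[2]),np.sin(j[2]); p=np.atleast_2d(p); return np.c_[j[0]+c*p[:,0]-s*p[:,1],j[1]+s*p[:,0]+c*p[:,1]]
def W2J(j,p):
    c,s=np.cos(j[2]),np.sin(j[2]); q=np.atleast_2d(p)-np.array(j[:2]); return np.c_[c*q[:,0]+s*q[:,1],-s*q[:,0]+c*q[:,1]]
E
python3 - <<'E'
from h import *
for n in("scene","side"):
    im=cv2.imread(f"pics/{n}0.png"); i=cams.camera_info(n); h=cv2.cvtColor(im,cv2.COLOR_BGR2HSV)
    H,S,V=[h[...,k].astype(int) for k in range(3)]
    m=(S<32)&(V>110); c=blobs(cv2.morphologyEx(m.astype(np.uint8),cv2.MORPH_CLOSE,np.ones((3,3))),5000)
    for k in c:
        w=onplane(i,k.reshape(-1,2),10).astype(np.float32); r=cv2.minAreaRect(w); print(n,"deck",np.round(r[0]),np.round(r[1]),r[2],cv2.boundingRect(k))
    y=(H>20)&(H<35)&(S>150)&(V>90)
    for k in blobs(y,150):
        px=cv2.minEnclosingCircle(k)[0]; w=onplane(i,[px],30)[0]; print(n,"yellow",np.round(px),np.round(w),round(np.hypot(*w)))
    g=(H>50)&(H<80)&(S>120)&(V>40)
    for k in blobs(g,60):
        px=cv2.minAreaRect(k); z=20 if cv2.contourArea(k)>600 else 46
        print(n,"green",np.round(px[0]),np.round(px[1]),cv2.contourArea(k),np.round(onplane(i,[px[0]],z)[0],1))
E
```

```text
scene deck [575. -20.] [339. 300.] 5.2256059646606445 (221, 138, 183, 154)
scene yellow [166. 344.] [ 696. -476.] 843
scene yellow [360. 300.] [846. -79.] 850
scene yellow [200. 286.] [ 618. -348.] 709
scene yellow [244. 248.] [ 590. -217.] 628
scene green [304. 204.] [47. 28.] 827.5 [559.6 -30.9]
scene green [165. 340.] [13. 14.] 138.0 [ 694.8 -473.6]
scene green [361. 294.] [12. 14.] 121.5 [842.7 -75.1]
scene green [199. 281.] [12. 13.] 120.5 [ 614.3 -347.1]
scene green [542.  13.] [15. 10.] 108.0 [412.8 928.8]
scene green [244. 243.] [10. 13.] 106.0 [ 586.  -215.9]
side deck [576.  -9.] [349. 342.] 6.921662330627441 (281, 225, 187, 142)
side yellow [239. 248.] [848. -73.] 851
side yellow [361. 208.] [ 596. -209.] 632
side yellow [352. 169.] [ 622. -336.] 708
side yellow [323. 134.] [ 700. -461.] 838
side green [375. 275.] [30. 57.] 838.0 [561.8 -30.8]
side green [236. 236.] [ 9. 13.] 94.0 [853.7 -90.8]
side green [362. 196.] [ 8. 12.] 71.5 [ 595.3 -230.8]
```

The nearest box is the one at scene (244,248), about 628 mm away; the next is 709 mm. The jig yaw is about 5.2°. I'll move over the jig to get the wrist view.

```bash
cat >> h.py <<'E'
def quat(a): return np.array([0,np.cos(a/2),np.sin(a/2),0])  # tool down, tool x at angle a
E
python3 - <<'E'
from h import *
a=np.radians(5.2)
for z in (380,330,300):
    if bot.ik([500,-15,z],quat(a)) is not None:
        bot.move_pose([500,-15,z],quat(a)); break
bot.sleep(.3)
i=cams.camera_info("wrist"); im=cams.read_camera("wrist"); cv2.imwrite("pics/w1.png",im)
np.savez("w1.npz",**{k:np.array(v) for k,v in i.items()})
print(z,bot.get_state()["clock"],np.round(i["mtx"],1).tolist(),i["distortion"],np.round(i["extrinsics"],3).tolist())
s=cv2.imread("pics/scene0.png")[200:320,140:300]
cv2.imwrite("pics/pods.png",cv2.resize(s,None,fx=4,fy=4,interpolation=cv2.INTER_CUBIC))
E
```

```text
380 2.8333 [[369.3, 0.0, 318.3], [0.0, 369.3, 236.8], [0.0, 0.0, 1.0]] [-0.01075613  0.          0.          0.          0.        ] [[0.089, 0.951, 0.297, 576.392], [-0.996, 0.085, 0.027, -9.085], [0.0, -0.298, 0.955, 556.184], [0.0, 0.0, 0.0, 1.0]]
```

View pics/w1.png

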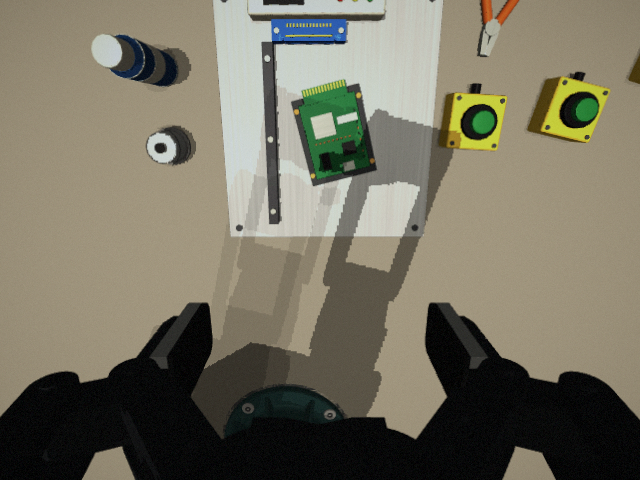

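View pics/pods.png

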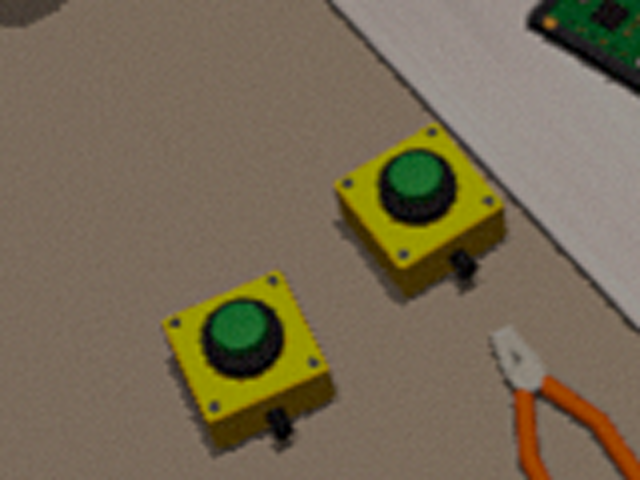

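The wrist view shows the carrier with corners near (291,100), (358,83), (377,170) and (313,186). The fence's guiding face runs from about (273,42) to (281,222), and the connector is at (310,31). The pod crop confirms that the right-hand of the two boxes, beside the jig and nearer the base, is the start box; in the wrist view its button is at (481,121).

```bash
python3 - <<'E'
from h import *
i=dict(np.load("w1.npz")); im=cv2.imread("pics/w1.png"); h=cv2.cvtColor(im,cv2.COLOR_BGR2HSV)
H,S,V=[h[...,k].astype(int) for k in range(3)]
# fence face edge: rightmost dark pixel per row
pts=[]
for v in range(50,215,3):
    d=np.where(V[v,255:290]<80)[0]
    if len(d): pts.append([255+d.max()+.5,v])
w=onplane(i,pts,26); vx,vy,x0,y0=cv2.fitLine(w.astype(np.float32),cv2.DIST_HUBER,0,.01,.01).ravel()
if vx<0: vx,vy=-vx,-vy
yaw=np.arctan2(vy,vx); n=np.array([-vy,vx]); print("fence yaw",np.degrees(yaw),"res",np.std((w-[x0,y0])@n),"n",len(w))
# connector near face
b=(H>100)&(H<125)&(S>130); b[:,:255]=0;b[60:]=0; c=blobs(b,200)[0].reshape(-1,2)
print("blue",cv2.boundingRect(c)); 
lo=[[u,c[c[:,0]==u,1].max()] for u in range(280,340,4)]
wt=onplane(i,np.array(lo)+[0,.5],10)  # foot of the front face at the deck
print("conn x world along jig",np.round((wt@[vx,vy]),1))
hi=np.mean(wt@[vx,vy])
jx=hi-105; jy=np.array([x0,y0])@n-67.5
j=np.array([*(jx*np.array([vx,vy])+jy*n),yaw]); print("jig",j)
# deck check + carrier
m=((S<40)&(V>90)).astype(np.uint8)
tr=((V<75)|((H>45)&(H<85)&(S>90))); k=np.zeros_like(tr); k[75:195,284:385]=1
c=blobs(cv2.morphologyEx((tr&k).astype(np.uint8),cv2.MORPH_OPEN,np.ones((3,3))),1000)[0].reshape(-1,2)
r=cv2.minAreaRect(W2J(j,onplane(i,c,22)).astype(np.float32)); print("carrier jig",r)
c2=cv2.convexHull(c); print(cv2.approxPolyDP(c2,4,True).reshape(-1,2).tolist())
g=(H>45)&(H<80)&(S>130); k[:]=0;k[100:145,460:500]=1
cb=blobs(g&k,100)[0]; wb=onplane(i,[cv2.minAreaRect(cb)[0]],44)[0]; r=cv2.minEnclosingCircle(onplane(i,cb.reshape(-1,2),44).astype(np.float32)); print("button z44",wb,r,W2J(j,wb))
print("deck corners px pred",np.round(proj(i,np.c_[J2W(j,[[-165,-155],[-165,145]]),[10,10]]),1).tolist())
# button height from scene & wrist triangulation
for nme,px in(("scene",[244,243]),("side",[362,196])):
    ii=cams.camera_info(nme); o1,d1=ray(ii,[px]); o2,d2=ray(i,[cv2.minAreaRect(cb)[0]])
    A=np.c_[d1[0],-d2[0]]; t=np.linalg.lstsq(A,o2-o1,rcond=None)[0]; print(nme,o1+t[0]*d1[0],o2+t[1]*d2[0])
np.save("jig.npy",j)
E
```

```text
fence yaw 5.1855226 res 0.4187448919600889 n 55
blue (271, 19, 75, 25)
conn x world along jig [673.1 674.3 673.1 673.1 673.  674.2 674.2 673.  673.  673.  674.2 673.
 673.  673.  674.2]
jig [ 5.72514950e+02 -1.92674201e+01  9.05044451e-02]
carrier jig ((-14.007514953613281, -13.158599853515625), (120.96794128417969, 94.23693084716797), 14.093684196472168)
[[358, 84], [375, 170], [313, 184], [292, 102]]
button z44 [ 596.18895573 -225.59409365] ((595.8076171875, -225.19412231445312), 16.76888084411621) [[   4.9291153  -207.62191253]]
deck corners px pred [[424.7, 236.2], [231.1, 236.4]]
scene [ 595.20109222 -218.71804578   61.08915258] [ 595.53283532 -218.4183458    60.97528657]
side [ 595.59686877 -220.36880861   56.32116584] [ 595.71234328 -220.38155835   56.33101864]
```

```bash
python3 - <<'E'
from h import *
j=np.load("jig.npy"); s0=bot.get_state()["q"]
best=None
for a in (j[2]-np.pi/2,j[2]+np.pi/2):
    p=J2W(j,[-18,-108])[0]; q=bot.ik([*p,60],quat(a)); print(a,q)
    if q is not None and (best is None or abs(q[5])<abs(best[1][5])): best=(a,q)
a=best[0]; np.save("a.npy",a)
bot.move_pose([*p,70],quat(a)); bot.sleep(.2)
print(bot.move_linear([*p,25],feed=60), bot.get_state()["force"])
print(bot.move_linear([*p,-10],feed=15,f_stop=4)); s=bot.get_state(); print(s["tool_pos"],s["force"],s["gripper_width"],s["clock"])
E
```

```text
-1.4802918816593031 [-3.43124021e-01  4.84073155e-01  1.69923042e+00 -4.44089210e-16
  9.58289078e-01  2.70796419e+00]
1.66130077193049 [-3.43124021e-01  4.84073155e-01  1.69923042e+00 -4.44089210e-16
  9.58289078e-01 -4.33628466e-01]
False [ 0.50563811 -0.16911196 -0.4073998 ]
False
[ 564.35118101 -128.47433709   -9.95008307] [-0.02978595 -0.80328125  0.03734254] 85.36450697498998 7.9583
```

```bash
python3 - <<'E'
from h import *
s=bot.get_state(); p=s["tool_pos"]
im=cams.read_camera("side"); cv2.imwrite("pics/s2.png",cv2.resize(im[180:360,240:500],None,fx=3,fy=3))
print(bot.move_linear([p[0],p[1],-16],feed=8,f_stop=3)); s=bot.get_state(); print(s["tool_pos"],s["force"],s["clock"])
E
```

```text
False
[ 564.37276731 -128.49938026  -15.97218   ] [-0.89902946 -0.69449201 -0.25115442] 8.9083
```

View pics/s2.png

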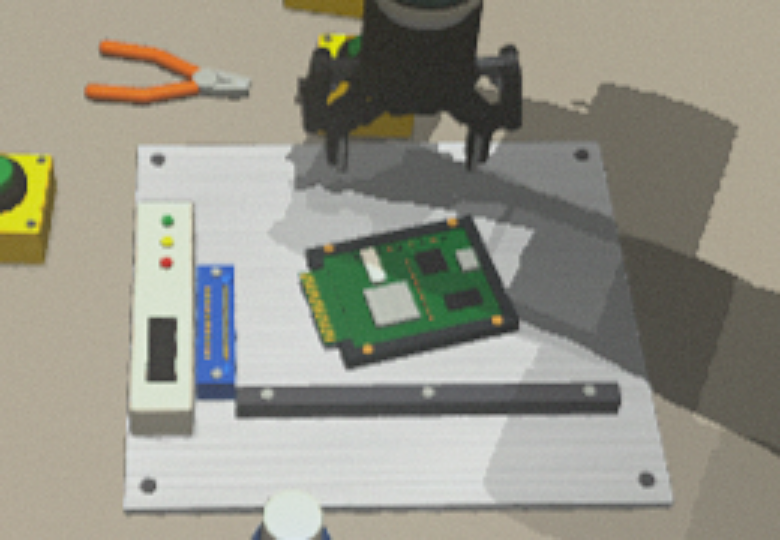

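```bash
python3 - <<'E'
from h import *
s=bot.get_state(); p=s["tool_pos"]; print(p,s["force"],s["gripper_width"])
im=cams.read_camera("side"); i=cams.camera_info("side")
j=np.load("jig.npy")
for z in (10,20,30):
    q=proj(i,np.c_[J2W(j,[[-18-45,-108],[-18+45,-108]]),[z,z]]); print(z,((q-[310,180])*6).round().tolist())
cv2.imwrite("pics/s3.png",cv2.resize(im[180:270,310:430],None,fx=6,fy=6,interpolation=cv2.INTER_CUBIC))
E
```

```text
[ 564.37276731 -128.49938026  -15.97218   ] [-0.89902946 -0.69449201 -0.25115442] 85.27763499735919
10 [[510.0, 371.0], [260.0, 374.0]]
20 [[513.0, 353.0], [261.0, 355.0]]
30 [[515.0, 334.0], [262.0, 337.0]]
```

View pics/s3.png

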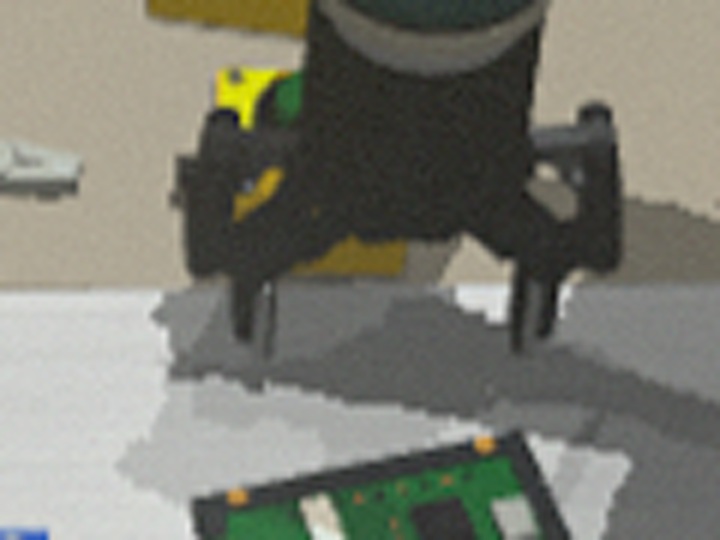

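```bash
python3 - <<'E'
from h import *
p=bot.get_state()["tool_pos"]; f0=bot.get_state()["force"]
try: print(bot.move_linear([p[0],p[1],-40],feed=15,f_stop=3))
except Exception as e: print(repr(e))
s=bot.get_state(); print(s["tool_pos"],s["force"]-f0,s["clock"])
E
```

```text
True
[ 564.3295351  -128.46248094  -36.73568158] [-0.94617648 -0.46680873  5.52746777] 10.2
```

```bash
python3 - <<'E'
from h import *
im=cams.read_camera("side"); im2=cams.read_camera("scene")
a=cv2.resize(im[170:270,310:430],(480,400),interpolation=cv2.INTER_CUBIC); b=cv2.resize(im2[150:250,200:280],(320,400),interpolation=cv2.INTER_CUBIC)
cv2.imwrite("pics/s4.png",np.hstack([a,b]))
E
```

```text
(no output)
```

View pics/s4.png

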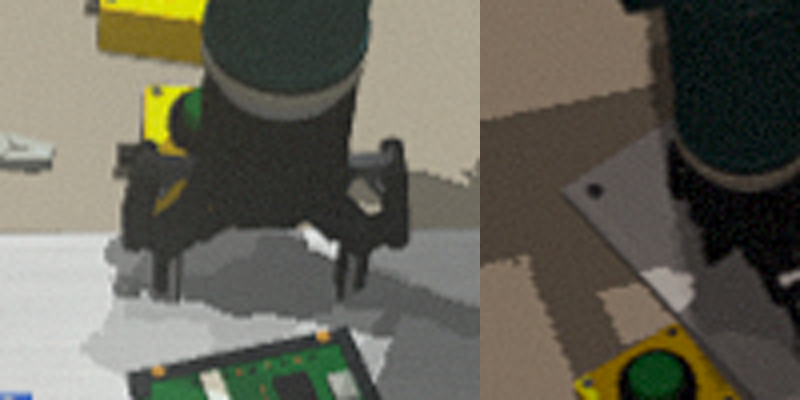

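The tips are now resting on the deck at TCP z of -36.7. I'll raise 4 mm and push the carrier towards the fence.

```bash
python3 - <<'E'
from h import *
j=np.load("jig.npy"); p=bot.get_state()["tool_pos"]; z=-32.7
bot.move_linear([p[0],p[1],z],feed=40); 
def go(x,y,feed,f): 
    r=bot.move_linear([*J2W(j,[x,y])[0],z],feed=feed,f_stop=f); s=bot.get_state(); print(r,W2J(j,s["tool_pos"][:2]),s["force"].round(1),s["clock"]); return r
print(bot.get_state()["force"])
go(-20,-88,60,8) or go(-20,-30,30,8)
im=cams.read_camera("scene"); cv2.imwrite("pics/sc5.png",im); im=cams.read_camera("side"); cv2.imwrite("pics/sd5.png",im[180:360,240:500])
E
python3 -c "
import cv2,numpy as np
a=cv2.imread('pics/sc5.png')[120:300,200:420];b=cv2.imread('pics/sd5.png')
cv2.imwrite('pics/v5.png',np.vstack([cv2.resize(a,(440,300)),cv2.resize(b,(440,300))]))"
```

```text
[ 0.81023997 -0.1399758  -0.04968528]
False [[-20.13703796 -87.404538  ]] [-1.   0.   0.5] 11.05
True [[-19.78203446 -41.20272941]] [-0.8 -4.7  0.7] 12.4833
```

View pics/v5.png

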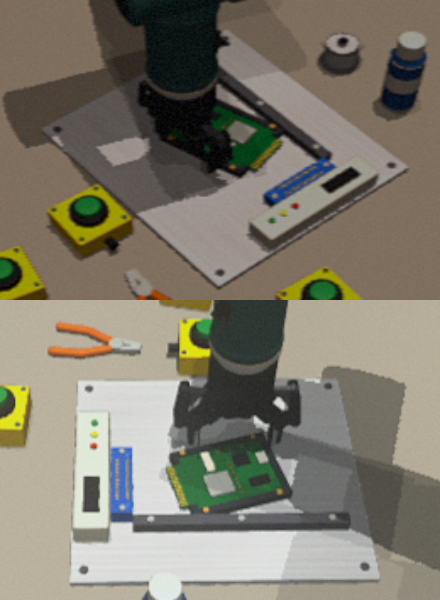

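The front left corner has met the fence and the carrier is still turned. I'll push on more slowly with a higher force limit.

```bash
cat > look.py <<'E'
from h import *
# carrier heading in jig: right (-y) and left edges via the scene camera green+dark mask is occluded; use side camera board mask
def board(name):
    i=cams.camera_info(name); im=cams.read_camera(name); h=cv2.cvtColor(im,cv2.COLOR_BGR2HSV); H,S,V=[h[...,k].astype(int) for k in range(3)]
    j=np.load("jig.npy"); g=(H>45)&(H<85)&(S>90)&(V>35)
    poly=proj(i,np.c_[J2W(j,[[-160,-120],[104,-120],[104,66],[-160,66]]),np.full(4,20)]).astype(np.int32)
    k=np.zeros(g.shape,np.uint8); cv2.fillPoly(k,[poly],1)
    c=np.vstack(blobs(cv2.morphologyEx((g&(k>0)).astype(np.uint8),cv2.MORPH_CLOSE,np.ones((9,9))),300)[:1])
    r=cv2.minAreaRect(W2J(j,onplane(i,c.reshape(-1,2),19.5)).astype(np.float32)); return np.round(r[0],1),np.round(r[1],1),round(r[2],1)
E
python3 - <<'E'
from look import *
print(board("side"))
j=np.load("jig.npy"); z=-32.7; s=bot.get_state(); print(s["force"].round(1))
y0=W2J(j,s["tool_pos"][:2])[0,1]
for y in np.arange(y0+5,-20,5):
    r=bot.move_linear([*J2W(j,[-20,y])[0],z],feed=30,f_stop=12); s=bot.get_state(); print(r,W2J(j,s["tool_pos"][:2]).round(1),s["force"].round(1),s["clock"])
    if r: break
print(board("side"))
E
```

```text
(array([-1.7, 11.1]), array([121.6,  77.3]), 16.2)
[-1.  -4.9  2.2]
True [[-19.  -41.2]] [ 0.7 -7.1 -1.1] 12.8417
(array([-1.5, 11. ]), array([122.1,  76.9]), 15.7)
```

The rear corner slipped between the open fingers and jammed. I'll back off, shift the tool forward so the rear finger bears on the long side, and push again.

```bash
python3 - <<'E'
from look import *
j=np.load("jig.npy"); z=-32.7
go=lambda x,y,feed,f=None:(bot.move_linear([*J2W(j,[x,y])[0],z],feed=feed,f_stop=f),print(W2J(j,bot.get_state()["tool_pos"][:2]).round(1),bot.get_state()["force"].round(1),bot.get_state()["clock"]))[0]
go(-20,-85,80); print(board("side")); go(4,-85,80); bot.sleep(.1)
go(4,-60,60,9) or go(4,-20,30,9)
print(board("side"))
E
```

```text
[[-20.3 -85.1]] [-0.3 -0.3  0.4] 13.6
(array([-1.3, 10.3]), array([121.3,  78.2]), 15.7)
[[  4.2 -84.7]] [-0.2  0.2 -0.3] 14.1
[[  4.1 -59.6]] [-0.5  0.1  0.9] 14.7667
[[  4.1 -35.8]] [-0.5 -3.4  1.8] 15.6167
(array([-0.7, 22.7]), array([ 75.3, 114.2]), 89.3)
```

The carrier is now square and against the fence. Next is the push along x from behind.

```bash
python3 - <<'E'
from look import *
j=np.load("jig.npy"); P=lambda x,y,z:[*J2W(j,[x,y])[0],z]
bot.move_linear(P(4,-60,-32.7),feed=120); bot.move_linear(P(4,-60,40),feed=200)
print(board("side"),board("scene"))
bot.move_pose(P(-118,14,20),quat(j[2])); bot.move_gripper(40); bot.sleep(.1)
bot.move_linear(P(-118,14,-15),feed=100); bot.sleep(.1)
print(bot.move_linear(P(-118,14,-45),feed=20,f_stop=3)); s=bot.get_state(); print(s["tool_pos"],s["force"],s["gripper_width"],s["clock"])
E
```

```text
(array([-0.5, 22.7]), array([ 75.3, 113.6]), 89.3) (array([ 0.2, 24.8]), array([ 77.3, 122.7]), 88.4)
True
[453.82811044 -15.98312068 -25.06432987] [-0.78775914 -0.22860787  7.46190047] 39.959041663208005 20.0
```

```bash
python3 - <<'E'
from look import *
j=np.load("jig.npy"); z=-21; P=lambda x,y,z:[*J2W(j,[x,y])[0],z]
bot.move_linear(P(-118,14,z),feed=60)
for x,f,fs in((-84,80,10),(-40,50,10),(-10,25,14)):
    r=bot.move_linear(P(x,14,z),feed=f,f_stop=fs); s=bot.get_state(); print(r,W2J(j,s["tool_pos"][:2]).round(1),s["force"].round(1),s["clock"])
    if r: break
print(board("side"))
im=cams.read_camera("side"); im2=cams.read_camera("scene")
cv2.imwrite("pics/v6.png",np.hstack([cv2.resize(im[210:330,270:430],(480,360)),cv2.resize(im2[160:280,270:390],(320,360))]))
E
```

```text
False [[-84.4  14.2]] [-0.2  0.2 -0.6] 20.825
False [[-40.3  14.1]] [-0.1 -0.7  0.2] 21.8583
True [[-27.9  14.7]] [-0.4 -0.3 -0.2] 22.6083
(array([47.7, 22.1]), array([ 75.3, 109.4]), 89.3)
```

View pics/v6.png

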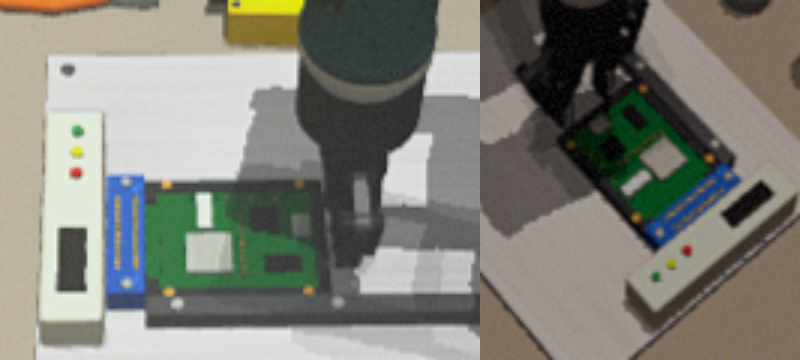

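The carrier front is flush with the blue connector in both views, no gold shows, and it lies along the fence. A firmer nudge will confirm it, then I'll go to the start button.

```bash
python3 - <<'E'
from look import *
j=np.load("jig.npy"); z=-21; P=lambda x,y,z:[*J2W(j,[x,y])[0],z]
r=bot.move_linear(P(-15,14,z),feed=15,f_stop=18); s=bot.get_state(); print(r,W2J(j,s["tool_pos"][:2]).round(1),s["force"].round(1),s["clock"])
print(board("side"))
bot.move_linear(P(-60,14,z),feed=120); print(board("side"),board("scene"))
bot.move_linear(P(-60,14,60),feed=200)
bot.move_gripper(0)
i=cams.camera_info("wrist"); print(board("side"))
# button: view it from above with the wrist camera (camera sits ~75 mm ahead of the TCP along tool x)
b=np.array([595.7,-220]); bot.move_pose([*b,90],quat(j[2])); bot.sleep(.2)
g=None
for n in("scene","side"):
    i=cams.camera_info(n); im=cams.read_camera(n)
print(bot.get_state()["clock"],bot.get_state()["tool_pos"],bot.get_state()["force"])
cv2.imwrite("pics/b1.png",np.hstack([cv2.resize(cams.read_camera("scene")[190:290,190:310],(480,400)),cv2.resize(cams.read_camera("side")[140:240,320:400],(320,400))]))
E
```

```text
True [[-28.7  15.4]] [ 0.5 -1.  -0.1] 23.4
(array([47.6, 22.1]), array([ 75.3, 109.5]), 89.3)
(array([47.6, 22.1]), array([ 75.3, 109.5]), 89.3) (array([42.7, 24.3]), array([106.4,  78.5]), 0.1)
(array([47.6, 22.1]), array([ 75.3, 109.5]), 89.3)
26.2417 [ 595.46102273 -218.58586608   89.90111861] [0.32183637 0.39454052 0.34274385]
```

View pics/b1.png

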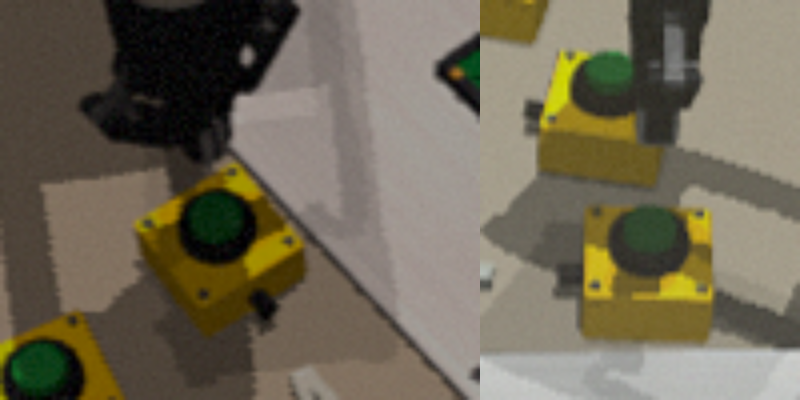

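```bash
python3 - <<'E'
from h import *
def tri(a,b):
    A,B=cams.camera_info("scene"),cams.camera_info("side"); o1,d1=ray(A,[a]); o2,d2=ray(B,[b])
    t=np.linalg.lstsq(np.c_[d1[0],-d2[0]],o2-o1,rcond=None)[0]; p,q=o1+t[0]*d1[0],o2+t[1]*d2[0]; return ((p+q)/2).round(1),np.linalg.norm(p-q).round(1)
print("tip",tri([241.5,228],[364.5,174])); print("button",tri([244.5,242.5],[362.5,197]))
i=dict(np.load("w1.npz"));print("button wrist", [onplane(i,[[481,121.5]],z)[0].round(1) for z in(44,50,56)])
E
```

```text
tip (array([ 594.4, -218.6,  123.2]), np.float64(1.0))
button (array([ 593.8, -216.1,   58.1]), np.float64(1.5))
button wrist [array([ 596.1, -224.3]), array([ 595.8, -221.7]), array([ 595.6, -219.2])]
```

The shut fingertip is over the button, with the tip at about z 123 and the button top at about z 57. Press down now.

```bash
python3 - <<'E'
from look import *
b=[594.8,-218.2]; bot.move_linear([*b,34],feed=120); bot.sleep(.1); f0=bot.get_state()["force"][2]
c=bot.move_linear([*b,5],feed=12,f_stop=1.5); z1=bot.get_state()["tool_pos"][2]; print(c,z1,bot.get_state()["force"][2]-f0)
r=bot.move_linear([*b,z1-12],feed=12,f_stop=9); s=bot.get_state(); print(r,s["tool_pos"],s["force"].round(1),s["clock"])
bot.sleep(.2); s=bot.get_state(); print(s["tool_pos"][2],s["force"].round(1))
E
```

```text
True 25.040683920030332 1.4557382125092841
True [ 594.78245987 -218.20769237   20.45619539] [-1.   0.4  6.9] 28.6417
20.456951924018593 [-0.6 -0.3  6. ]
```

```bash
python3 - <<'E'
from look import *
b=[594.8,-218.2]
r=bot.move_linear([*b,15],feed=8,f_stop=15); bot.sleep(.2); s=bot.get_state(); print(r,s["tool_pos"],s["force"].round(1),s["clock"])
bot.move_linear([*b,120],feed=100); bot.sleep(.3); s=bot.get_state(); print(s["force"].round(1),s["clock"],board("side"),board("scene"))
E
```

```text
True [ 594.79661534 -218.20284568   20.45781938] [-1.1  1.1  6.5] 29.4
[-0.6  0.5  0.4] 30.85 (array([48.6, 22.1]), array([ 75.3, 111.5]), 89.3) (array([42.9, 23.8]), array([106.1,  79.6]), 0.3)
```

```bash
python3 -c "
from rig import bot
print(bot.finish_job())"
```

```text
the job is handed in; nothing more can be done
None
```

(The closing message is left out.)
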